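Feed the potato peeler and put the pan away

ROBOT

A 6-joint arm with a two-finger parallel gripper is mounted at the origin on the work surface. World frame = base frame: x ahead of the robot, y to its left, z up, the work surface at z = 0. Lengths are in mm, angles in rad, forces in N, time in s.
With the tool pointing down it reaches from about 275 to 1000 mm from the base axis. Payload 8.4 kg.
Tool frame: the origin (TCP) lies between the finger pads; the fingertips stand 17 mm ahead of it and the grasp point (between the pads) lies 2 mm behind it; z points along the fingers, y is the line along which they close (so a half turn about z gives the same grasp; the last joint's range is limited). The gripper opens to 85 mm and grips with 20 to 120 N. Pads are 22 mm wide; open, the fingers measure 114 mm over their backs; the gripper's body (76 mm by 85 mm) begins 54 mm behind the grasp point. The pads swing forward as they close: fully open they stand 13 mm farther back than shut.
Start: joints at [-1.24, 0.353, 1.633, -0, 1.155, -0.002], TCP at [204.18, -590.71, 248.281] pointing down, gripper open.
Joint ranges: [-2.63, 2.63], [-0.92, 2.1], [0.06, 2.66], [-1.3, 4.44], [0, 2.69], [-3.02, 3.02]. Speed limits (rad/s): [2.22, 2.22, 2.79, 3.14, 3.14, 3.14].

INTERFACE

Orientations are given as [roll, pitch, yaw] about the fixed x, y, z axes, in that order (R = Rz(yaw) Ry(pitch) Rx(roll)).
In Python, from rig import sense, grab_frame, sign_off gives the robot as it stands. The module is installed in compiled form; this text tells all that it offers.
- The arm moves only by the tool send_rows, never from a script. Its argument "moves" is a list that holds one entry, the list of rows, each a list of 7 numbers: the shift along the world's x, y, z in m, then the turn, a rotation vector about the world's x, y, z in rad, then the opening, from -1 (shut) to 1 (fully open). In form: [[[dx, dy, dz, rx, ry, rz, jaw], ...]]. A call has 1 to 10 rows; each row shifts and turns the commanded pose from where the row before left it; what a row does not reach is not made up. A row lasts 1/10 s, in which the tool goes at most 50 mm and 8.59 degrees, less where a joint would pass 70% of its speed; a pose out of reach is approached as far as the arm can. A call with a gripper value outside its range is refused whole. The fingers move at their own pace and stop on an object; "grip_force" is the grip in N (left out, the last holds). Time passes only in rows, so rows that do not move let the fingers close. It gives the time, the measured TCP pose, the force, the opening and the grip force at its end, in the units of the state.
- sense(): the state, without advancing time (a new reading comes with each control period).
- grab_frame(name): name is "side" or "top"; returns a dict with "img" (400x640x3 uint8, red, green, blue), "mtx" (3x3 intrinsics, pixels), "dist" ([k1, k2, p1, p2, k3] as OpenCV has them; the pictures are not rectified), "rvec" (rotation vector, rad) and "tvec" (3), from world to camera coordinates, as OpenCV has them. Camera axes: x right, y down, z forward; pixel columns grow to the right and rows downward; lengths in mm; the calibration is good to about 2 mm. A picture is of the moment at which its call begins. There is no depth.
- sign_off(): hands the job in; it is judged then, once.
The state is a dict: "clock": time; "qpos": joint angles; "qvel": joint speeds; "joint_efforts": joint torques, N m; "eef_pos": TCP position; "tcp_rot": TCP orientation; "contact_force": force on the tool from outside, world axes, zero at the start; "wrist_torque": the same for the moment, N m; "opening": opening from 0.0 (shut) to 1.0 (fully open); "grasp_force": force on a finger pad.
Only numpy, scipy, OpenCV 4.12 (cv2) and the standard library are available. Lean on these libraries where they do the work, as an engineer would, in place of code of your own. Each camera call takes 0.05 s, during which the arm holds its last target. There are 200 camera calls.

TASK

Carry the white scoop pan to the square steel feed hopper and, with its open lip held low over the hopper's mouth, tip all four potatoes in. Then slide the empty pan, lip first and standing flat on the counter, into the low bay of the aluminium rack until it is fully home against the stop, and let go. Leave the other things on the counter where they stand.

Things in the scene. Friction and masses are not known exactly. Their poses are not given: they have to be found in the camera images.
- pan: White plastic scoop pan, loose, 0.15 to 0.3 kg: a trough 160 mm long (x), 120 wide (y), 48 high, walls and floor 4 thick, with rear wall at x = -80 and the open pouring lip at x = +80. Origin: underside, centre of the trough; z up, +x the pouring direction. A handle stands out from the rear wall.
- pan_lip (a point): Middle of the pan's pouring lip, pan frame (80, 0, 20) mm; axes as the pan's. From x = +40 to the lip the floor ramps up 16 mm (22 degrees); no wall across the lip. The pan keeps its angle to the tool, so a grasp with the fingers leaning 10 to 30 degrees towards the lip makes it easier to tip the pan by 60 to 70 degrees.
- pan_grip (a point): Grip point in the middle of the pan's handle, pan frame (-118, 0, 46) mm; axes as the pan's. The handle is a straight bar 28 wide (y, pinch these sides), 32 thick, from x = -80 (axis at z = 36) back to x = -170 (axis at z = 60), rising 15 degrees.
- hopper_mouth (a point): Centre of the mouth of the fixed stainless feed hopper, in the plane of its rim, 100 mm above the counter; z up, x and y parallel to its sides. Square funnel: mouth 200 x 200 inside (218 over the rim), narrowing to a flat floor 130 x 130 with a dark peeling disc, 86 mm below the rim. It may be fed from any side.
- bay_home (a point): Where the pan's origin lies when the pan is fully home in the bay, at counter level; x = the direction the pan slides in, z up. The fixed rack is 138 mm wide and 104 high, with boards above the bay. The bay has no floor (the pan slides on the counter); inside it is 128 wide and 60 high; its stop is at x = +80. Once home, the pan's handle sticks out.
- bay_mouth (a point): Middle of the bay's mouth at counter level, 85 mm before bay_home along its x; same axes. Two short flared guide cheeks, 60 high, stand out 27 mm before the mouth and open to about 155 wide.
- potato0: A potato, loose, rigid, 58 mm long (its own x), 50 wide, 40 thick, about 50 g; origin at its centre. It starts lying in the pan.
- potato1: A potato, loose, rigid, 58 mm long (its own x), 50 wide, 40 thick, about 50 g; origin at its centre. It starts lying in the pan.
- potato2: A potato, loose, rigid, 58 mm long (its own x), 50 wide, 40 thick, about 50 g; origin at its centre. It starts lying in the pan.
- potato3: A potato, loose, rigid, 58 mm long (its own x), 50 wide, 40 thick, about 50 g; origin at its centre. It starts lying in the pan.
- oil_bottle: Bystander: brown glass bottle, 68 across, 200 high; origin at the centre of its underside. Leave it.
- steel_cup: Bystander: open dark steel cup, 80 across, 100 high; origin at the centre of its underside. Leave it.
- jar: Bystander: glass jar with a metal cap, 76 across, 100 high; origin at the centre of its underside. Leave it.
- carton: Bystander: cardboard carton 130 x 90 x 80 high; origin at the centre of its underside. Leave it.
Mind the look-alikes: they are no part of the job. What is shaped like the potato0 but orange or pink is not meant.

How it is judged (in metres and radians):
On the way, in this order (a step that is already met when the one before it is completed fails the run):
1. the pan is tipped by at least 25 degrees with its lip over the hopper's mouth, no more than 120 mm above the rim (x of pan_lip in the frame of hopper_mouth between -0.11 and 0.11 m and y of pan_lip in the frame of hopper_mouth between -0.11 and 0.11 m and z of pan_lip in the frame of hopper_mouth below 0.12 m and angle between pan's own z axis and vertical above 0.436 rad).
2. all four potatoes lie in the hopper, below its rim (x of potato0 in the frame of hopper_mouth between -0.1 and 0.1 m and y of potato0 in the frame of hopper_mouth between -0.1 and 0.1 m and z of each of potato0, potato1, potato2, potato3 in the frame of hopper_mouth below 0 m and x of potato1 in the frame of hopper_mouth between -0.1 and 0.1 m and y of potato1 in the frame of hopper_mouth between -0.1 and 0.1 m and x of potato2 in the frame of hopper_mouth between -0.1 and 0.1 m and y of potato2 in the frame of hopper_mouth between -0.1 and 0.1 m and x of potato3 in the frame of hopper_mouth between -0.1 and 0.1 m and y of potato3 in the frame of hopper_mouth between -0.1 and 0.1 m), for 0.2 s.
At the end, for the whole second after the job is handed in: All four potatoes lie at rest in the hopper, below its rim; the pan stands flat on the counter in the rack's bay, lip first, within 8 mm of fully home and at rest (all of step 2 and linear speed of each of potato0, potato1, potato2, potato3 below 0.03 m/s and x of pan in the frame of bay_home between -0.008 and 0.008 m and y of pan in the frame of bay_home between -0.008 and 0.008 m and z of pan in the frame of bay_home below 0.006 m and angle between pan's own z axis and vertical below 0.06 rad and x of pan_lip in the frame of bay_home above 0.06 m and angle between the x axis of pan and the x axis of bay_home, either way round below 0.08 rad and linear speed of pan below 0.01 m/s); the robot touches nothing.
It fails at once if a brown glass bottle is moved by more than 30 mm or tipped by more than 20 degrees (distance of oil_bottle from where it was at the start of the episode above 0.03 m or angle between oil_bottle's own z axis and vertical above 0.35 rad).
It fails at once if a dark steel cup is moved by more than 30 mm or tipped by more than 20 degrees (distance of steel_cup from where it was at the start of the episode above 0.03 m or angle between steel_cup's own z axis and vertical above 0.35 rad).
It fails at once if a glass jar with a metal cap is moved by more than 30 mm or tipped by more than 20 degrees (distance of jar from where it was at the start of the episode above 0.03 m or angle between jar's own z axis and vertical above 0.35 rad).
It fails at once if a small cardboard carton is moved by more than 30 mm or tipped by more than 20 degrees (distance of carton from where it was at the start of the episode above 0.03 m or angle between carton's own z axis and vertical above 0.35 rad).
It also fails if it takes over 58 s, if anything falls off the work surface, if the arm or the gripper's body presses on something with over 40 N, if the wrist force passes 120 N, or if a joint passes its speed limit or range.

## Working session

There is one attempt and no reset: what is moved stays moved. The work goes in short steps, Python scripts to look and compute and a tool call to move; the robot and the scene stay as the last step left them, time stands still between calls to the robot, and variables do not carry over. Pictures are saved under pics/ and viewed, at most 10 in all, crops included, and the job is handed in when it is done.

Besides the shell and the picture viewer there is one more tool, called as name([rows], argument=value, ...), one row to a line, values as JSON. send_rows: Moves the arm, as the interface text tells. Its arguments: {"type":"object","properties":{"moves":{"type":"array"},"grip_force":{"type":"number"}},"required":["moves"]}

```bash
mkdir -p pics; cat > h.py <<'E'
import numpy as np, cv2, pickle
def snap(name,f):
    from rig import grab_frame
    d=grab_frame(name); cv2.imwrite(f'pics/{f}.png',d['img'][:,:,::-1]); pickle.dump(d,open(f'{f}.pkl','wb')); return d
def load(f): return pickle.load(open(f'{f}.pkl','rb'))
def cam(d): return [np.array(d[k],float) for k in('mtx','dist','rvec','tvec')]
def ray(d,px):
    K,D,r,t=cam(d); u=cv2.undistortPoints(np.array(px,float).reshape(-1,1,2),K,D).reshape(-1,2)
    R=cv2.Rodrigues(r)[0]; c=-R.T@t.reshape(3); return c,np.c_[u,np.ones(len(u))]@R
def onz(d,px,z):
    c,v=ray(d,px); return c+v*((z-c[2])/v[:,2])[:,None]
def proj(d,P):
    K,D,r,t=cam(d); return cv2.projectPoints(np.array(P,float).reshape(-1,1,3),r,t,K,D)[0].reshape(-1,2)
E
python3 - <<'E'
from h import *
from rig import sense
a=snap('side','s0');b=snap('top','t0')
for d in(a,b): print(ray(d,[[320,200]]))
print(sense())
E
```

```text
(array([ 494.57668835, 1144.54182615, 1038.39715835]), array([[ 0.08404622, -0.77157928, -0.63057699]]))
(array([ 398.76803114,    6.69616601, 1305.93429631]), array([[ 0.15366171, -0.0043241 , -0.98816462]]))
{'clock': 0.1, 'qpos': array([-1.24039509e+00,  3.53608488e-01,  1.63403544e+00,  2.40999648e-05,
        1.15519528e+00, -2.40066271e-03]), 'qvel': array([-0.00035901, -0.00216479, -0.0015437 , -0.00078008, -0.00033667,
       -0.000244  ]), 'joint_efforts': array([-2.52651298e-04, -6.06356335e+01, -3.42817748e+01, -8.55140888e-05,
        3.77841963e-03,  2.43363968e-05]), 'eef_pos': array([ 204.0620161 , -590.33368047,  247.62865801]), 'tcp_rot': array([-3.14034615e+00, -2.50287828e-05,  3.32792137e-01]), 'contact_force': array([-0.26633787, -0.38123366,  0.81912804]), 'wrist_torque': array([-0.02209507, -0.02316072, -0.02312378]), 'grasp_force': 0.0, 'opening': 0.9942749487658971}
```

View pics/t0.png

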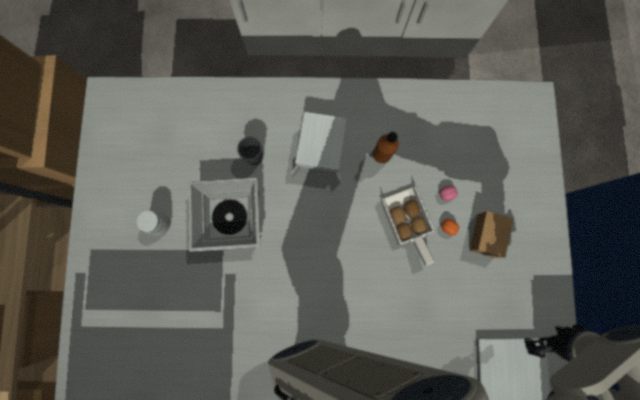

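View pics/s0.png

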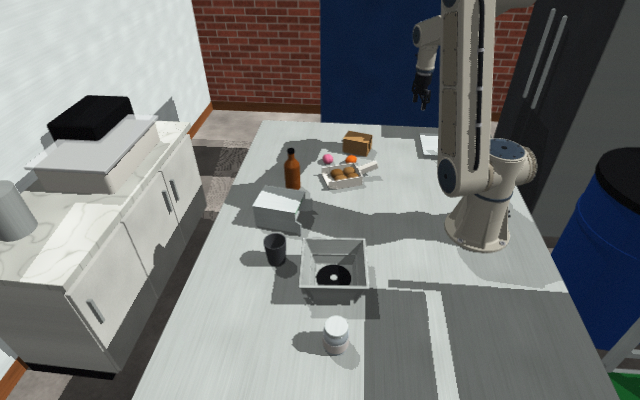

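The top view shows the pan at about (408,213) with four brown potatoes, its handle ending at (428,262) and its lip at the top, near (398,188). The hopper is at (225,215) and the rack at (318,140). The bystanders are the cup (250,150), bottle (386,147), jar (148,223) and carton (492,234). Look-alikes are the pink lump (449,193) and orange lump (450,228), both outside the pan. The four brown ones in the pan are the ones I want. Next I'll take close crops.

```bash
python3 - <<'E'
import cv2
a=cv2.imread('pics/t0.png');s=cv2.imread('pics/s0.png')
R=lambda i,f:cv2.resize(i,None,fx=f,fy=f,interpolation=cv2.INTER_CUBIC)
cv2.imwrite('pics/c1.png',cv2.hconcat([R(a[95:195,285:365],5)[:500],R(a[175:275,375:445],5)]))
cv2.imwrite('pics/c2.png',cv2.vconcat([R(a[170:260,180:270],3.33)[:299,:299],]) )
cv2.imwrite('pics/c3.png',cv2.hconcat([R(s[170:300,240:380],4)]))
E
```

```text
(no output)
```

View pics/c1.png

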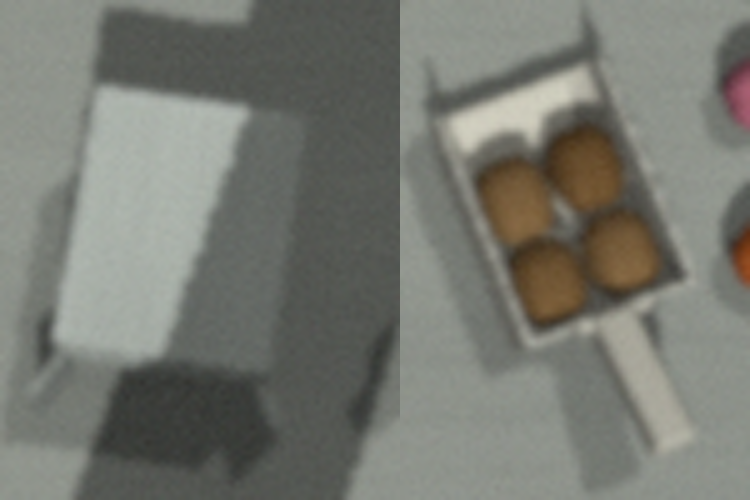

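View pics/c3.png

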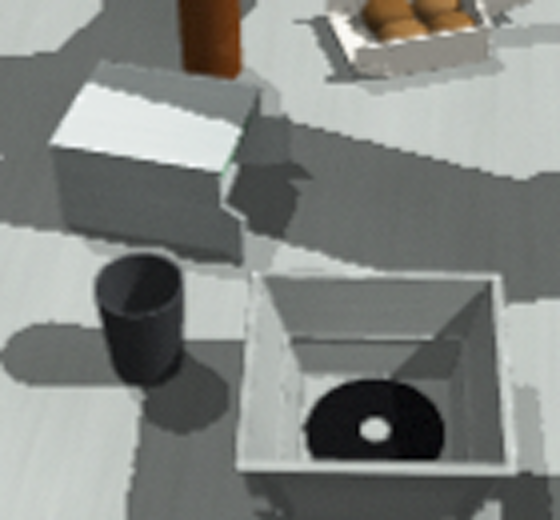

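```bash
cat > fit.py <<'E'
from h import *
from scipy.optimize import least_squares
def fit(obs,x0):
    def f(p):
        c,s=np.cos(p[2]),np.sin(p[2]);r=[]
        for d,P,px in obs:
            P=np.array(P,float);W=P@np.array([[c,s,0],[-s,c,0],[0,0,1]])+[p[0]*100,p[1]*100,0]
            r.append(proj(d,W)-px)
        return np.concatenate(r).ravel()
    q=least_squares(f,x0,loss='soft_l1');return q.x*[100,100,1],f(q.x).round(1)
E
python3 - <<'E'
from fit import *
t,s=load('t0'),load('s0')
print(onz(t,[[408,213],[428,262],[398,188],[320,140],[225,215],[250,150],[148,223]],50).round())
# hopper, corners NW.. (x+,y+)
H=[[109,109,100],[109,-109,100],[-109,-109,100],[-109,109,100]]
print('hop',fit([(t,H,[[191,181],[257,179],[260,247],[189,250]]),(s,[H[1],H[2],H[3],H[0]],[[302,238],[365.7,238.2],[369.2,288],[299.2,287.5]])],[5,3,0]))
# rack: box in bay_home frame; mouth x=-85, width 138, far end unknown
for L in (80,84,88,92):
  M=[[L,69,104],[L,-69,104],[-85,-69,104],[-85,69,104]]
  print(L,'rack',fit([(t,M,[[304.6,112],[346,117.6],[338.6,169],[295.4,164.6]]),(s,M,[[252.5,206.7],[265,185.5],[305,192],[295.5,213]])],[6,0.5,0]))
P=[[-80,60,48],[-80,-60,48],[80,60,48],[80,-60,48]]
print('pan',fit([(t,P+[[-170+4,14,76],[-174,-14,76]],[[401.6,243.6],[432,230.4],[382,197.4],[413.4,187],[426,265.5],[433.5,262.5]])],[5,-2,0.3]))
E
```

```text
[[ 553. -285.   50.]
 [ 396. -345.   50.]
 [ 636. -255.   50.]
 [ 797.    2.   50.]
 [ 543.  308.   50.]
 [ 761.  235.   50.]
 [ 515.  558.   50.]]
hop (array([5.41493262e+02, 3.02263374e+02, 6.44107478e-02]), array([-2.9,  0.2,  0.1, -1.7, -0.6, -0.2, -0.5,  0.8,  1.4, -2.1, -0. ,
       -0.9,  0.3, -0.3, -1. , -1.6]))
80 rack (array([ 7.81366103e+02,  7.37967141e-01, -1.33573016e-01]), array([-1.6,  1.2, -0.8,  1.4, -0.1, -0.8, -0.1, -2.4,  1. , -1.2,  0.8,
       -1. , -0.5, -2. , -0.8, -1.1]))
84 rack (array([ 7.79604990e+02,  8.49427432e-01, -1.33402927e-01]), array([-1.5,  0.6, -0.7,  0.7, -0.2, -0.3, -0.1, -1.9,  0.5, -1.3,  0.3,
       -1.1, -0.1, -1.9, -0.3, -1.1]))
88 rack (array([ 7.77552824e+02,  9.37575171e-01, -1.34032295e-01]), array([-1.3, -0. , -0.6,  0.2, -0.2,  0.3, -0.2, -1.3,  0. , -1.4, -0.1,
       -1.2,  0.4, -1.9,  0.2, -1. ]))
92 rack (array([ 7.75158860e+02,  1.01265372e+00, -1.36582263e-01]), array([-1.1, -0.5, -0.4, -0.2, -0.3,  1.1, -0.3, -0.6, -0.4, -1.6, -0.4,
       -1.3,  1. , -1.8,  0.8, -1. ]))
pan (array([ 5.49434126e+02, -2.82556123e+02,  3.68998372e-01]), array([-2.1,  0.3,  1.5,  0.2, -1.2,  0.6,  0.9, -1.7, -0.6, -1.4,  1. ,
        0.7]))
```

View pics/c2.png

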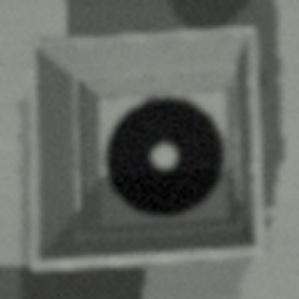

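Crop c1 shows four brown potatoes in the white pan (crop centres about 515,200; 585,168; 550,280; 622,250), so the pan is the right one. Crop c3 shows the rack's mouth facing the robot, and c2 shows the hopper rim with the dark disc. Poses:
- **Pan:** (549,-282), yaw 0.37
- **Grip point:** (439,-325,46)
- **Hopper:** (541,302)
- **bay_home:** about (778,1), yaw -0.134

I'm moving to a hover pose with the fingers leaning 25° towards the lip.

send_rows([
  [[0.02,0.025,-0.012,0.0157,-0.0407,0.0036,0.3],[0.02,0.025,-0.012,0.0157,-0.0407,0.0036,0.3],[0.02,0.025,-0.012,0.0157,-0.0407,0.0036,0.3],[0.02,0.025,-0.012,0.0157,-0.0407,0.0036,0.3],[0.02,0.025,-0.012,0.0157,-0.0407,0.0036,0.3],[0.02,0.025,-0.012,0.0157,-0.0407,0.0036,0.3],[0.02,0.025,-0.012,0.0157,-0.0407,0.0036,0.3],[0.02,0.025,-0.012,0.0157,-0.0407,0.0036,0.3],[0.02,0.025,-0.012,0.0157,-0.0407,0.0036,0.3],[0.02,0.025,-0.012,0.0157,-0.0407,0.0036,0.3]],
], grip_force=100)

```text
clock: 1.1
eef_pos: [404.7, -339.7, 127.8]
tcp_rot: [-3.134, -0.437, 0.367]
contact_force: [1.3, 0.7, -0.4]
opening: 0.648
grasp_force: 0.0
```

```bash
python3 - <<'E'
from h import *
from rig import sense
from scipy.spatial.transform import Rotation as R
t=snap('top','t1');s=snap('side','s1');q=sense();print(q['eef_pos'],q['tcp_rot'],q['opening'],q['qpos'].round(2));print(R.from_euler('xyz',q['tcp_rot']).as_matrix().round(3))
f=lambda i,u,v,w,h,k:cv2.resize(i['img'][v:v+h,u:u+w,::-1],None,fx=k,fy=k,interpolation=cv2.INTER_CUBIC)
cv2.imwrite('pics/c4.png',cv2.hconcat([f(t,370,170,100,120,4),f(s,300,120,100,120,4)]))
for d in(t,s):print(proj(d,[[439,-325,46],[549,-282,0],[489-22,-309+57,48],[489+22,-309-57,48],q['eef_pos']]).round())
E
```

```text
[ 403.85189005 -336.87406618  126.18897743] [-3.1276513  -0.43643928  0.3670974 ] 0.6470612925146035 [-0.96  0.35  2.07  0.66  0.75 -0.25]
[[ 0.846  0.364  0.39 ]
 [ 0.325 -0.931  0.165]
 [ 0.423 -0.013 -0.906]]
[[421. 248.]
 [404. 216.]
 [398. 240.]
 [433. 226.]
 [432. 259.]]
[[366. 168.]
 [341. 180.]
 [360. 176.]
 [351. 162.]
 [375. 152.]]
```

View pics/c4.png

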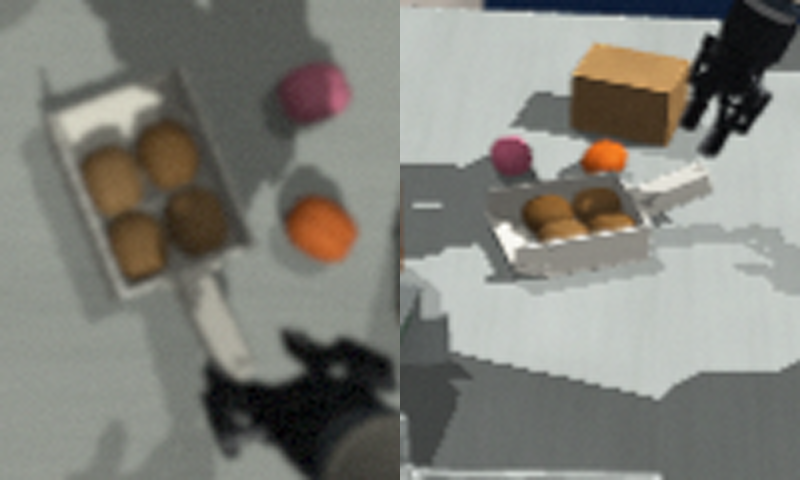

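The close view shows the pan with its handle at about (422,250) in full-image pixels, matching the prediction to about 1 px. The fingers sit just behind and above the handle. Now I go in and close.

send_rows([
  [[0.007,0.002,-0.0164,0,0,0,0.3],[0.007,0.002,-0.0164,0,0,0,0.3],[0.007,0.002,-0.0164,0,0,0,0.3],[0.007,0.002,-0.0164,0,0,0,0.3],[0.007,0.002,-0.0164,0,0,0,0.3],[0,0,0,0,0,0,0.3],[0,0,0,0,0,0,-1],[0,0,0,0,0,0,-1],[0,0,0,0,0,0,-1],[0,0,0,0,0,0,-1]],
], grip_force=100)

```text
clock: 2.2
eef_pos: [439.2, -331.1, 47.3]
tcp_rot: [-3.135, -0.437, 0.368]
contact_force: [-3.4, 0.8, 7.4]
opening: 0.314
grasp_force: 98.9
```

send_rows([
  [[0,0,0.006,0,0,0,-1],[0,0,0.012,0,0,0,-1],[0,0,0.02,0.009,-0.023,0,-1],[0,0,0.025,0.009,-0.023,0,-1],[0,0,0.03,0.009,-0.023,0,-1],[0,0,0.03,0.009,-0.023,0,-1],[0,0,0.03,0,0,0,-1],[0,0,0.025,0,0,0,-1],[0,0,0.02,0,0,0,-1],[0,0,0.01,0,0,0,-1]],
])

```text
clock: 3.2
eef_pos: [438.9, -331.1, 256.0]
tcp_rot: [-3.136, -0.534, 0.369]
contact_force: [0.1, 0.1, -5.0]
opening: 0.311
grasp_force: 98.8
```

```bash
python3 - <<'E'
from h import *
from rig import sense
t=snap('top','t2');s=snap('side','s2');q=sense();print(q['eef_pos'],q['tcp_rot'],q['qpos'].round(2),q['contact_force'])
f=lambda i,u,v,w,h,k:cv2.resize(i['img'][v:v+h,u:u+w,::-1],None,fx=k,fy=k,interpolation=cv2.INTER_CUBIC)
cv2.imwrite('pics/c5.png',cv2.hconcat([f(t,370,150,130,130,3),f(s,290,80,130,130,3)]))
E
```

```text
[ 439.14188674 -331.08265197  255.34753314] [-3.13558241 -0.5347816   0.36868573] [-0.95  0.18  1.96  0.65  0.96 -0.11] [-0.56647647  0.45258963 -5.36070783]
```

View pics/c5.png

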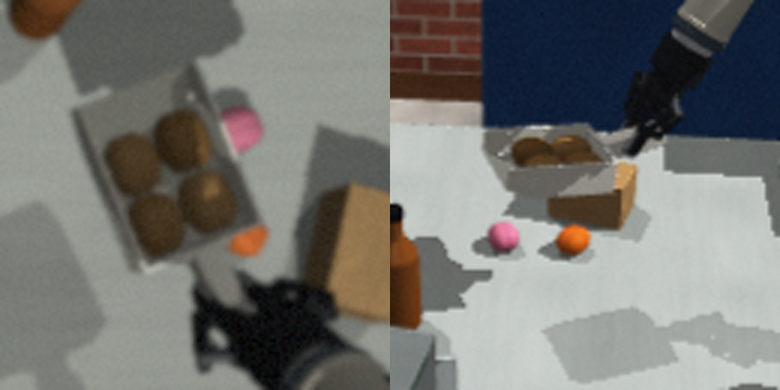

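```bash
cat > kin.py <<'E'
import numpy as np
from scipy.spatial.transform import Rotation as R
from scipy.optimize import least_squares
ax=lambda a,t:R.from_rotvec(np.array(a,float)*t)
def fk(q,p):
    d1,a1,a2,a3,L3,d6=p
    r=ax([0,0,1],q[0]);P=np.array([0,0,d1])+r.apply([a1,0,0])
    r=r*ax([0,1,0],q[1]);P=P+r.apply([0,0,a2])
    r=r*ax([0,1,0],q[2]);P=P+r.apply([a3,0,L3])
    r=r*ax([0,0,1],q[3])*ax([0,1,0],q[4]);P=P+r.apply([0,0,d6])
    return P,r*ax([0,0,1],q[5])
D=[([-1.2404,.3536,1.634,0,1.1552,-.0024],[204.1,-590.3,247.6],[-3.1403,0,.3328]),
([-.96,.35,2.07,.66,.75,-.25],[403.9,-336.9,126.2],[-3.1277,-.4364,.3671]),
([-.95,.18,1.96,.65,.96,-.11],[439.1,-331.1,255.3],[-3.1356,-.5348,.3687])]
f=lambda p:np.concatenate([fk(q,p)[0]-x for q,x,_ in D])
P=least_squares(f,[300,0,400,0,400,200]).x
OFF=[fk(q,P)[1].inv()*R.from_euler('xyz',e) for q,_,e in D]
lo=np.array([-2.63,-.92,.06,-1.3,0,-3.02]);hi=np.array([2.63,2.1,2.66,4.44,2.69,3.02])
def ik(x,Rt,q0):
    g=lambda q:np.r_[(fk(q,P)[0]-x)/100,((fk(q,P)[1]*OFF[0]).inv()*Rt).as_rotvec()]
    s=least_squares(g,np.clip(q0,lo+.01,hi-.01),bounds=(lo,hi));return s.x,np.abs(s.fun).max()
if __name__=='__main__':
    print(P.round(),f(P).round(1));print([o.as_rotvec().round(2) for o in OFF])
    for psi in(.3,.7,1.0,1.3):
        u=np.array([np.cos(psi),np.sin(psi),0]);L=np.array([541,302,0])-50*u;q=np.array(D[2][0])
        for th,zl in((-.1,200),(.0,160),(.3,135),(.6,135),(.9,135),(1.15,135)):
            c,s=np.cos(th),np.sin(th);x=L+u*(-198*c+26*s)+[0,0,zl+198*s+26*c]
            Rt=ax([0,0,1],psi)*ax([0,1,0],th)*R.from_euler('xyz',[np.pi,-.436,0])
            q,e=ik(x,Rt,q);print(psi,th,x.round(),q.round(2),round(e,3))
E
python3 kin.py
```

```text
[260.  -0. 598.  56. 481. 330.] [-1.6 -0.1 -2.3 -0.2  0.5 -1.2 -0.3 -1.4  3.5]
[array([0.  , 0.  , 1.57]), array([-0.01, -0.01,  1.56]), array([0.01, 0.  , 1.56])]
0.3 -0.1 [303. 228. 206.] [ 0.9  -0.16  2.46 -0.67  0.48  2.71] 0.0
0.3 0.0 [304. 229. 186.] [ 0.83 -0.1   2.42 -0.48  0.48  2.49] 0.0
0.3 0.3 [320. 234. 218.] [ 0.67 -0.03  2.18 -0.07  0.86  1.98] 0.0
0.3 0.6 [351. 243. 268.] [0.57 0.12 1.9  0.05 1.28 1.83] 0.0
0.3 0.9 [395. 257. 306.] [0.51 0.32 1.63 0.09 1.65 1.77] 0.0
0.3 1.15 [439. 270. 326.] [0.48 0.5  1.4  0.12 1.95 1.75] 0.0
0.7 -0.1 [350. 141. 206.] [ 0.15 -0.17  2.46  0.64  0.46  0.49] 0.0
0.7 0.0 [351. 142. 186.] [ 0.21 -0.1   2.43  0.45  0.47  0.71] 0.0
0.7 0.3 [364. 153. 218.] [ 0.36 -0.03  2.19  0.06  0.86  1.19] 0.0
0.7 0.6 [389. 174. 268.] [ 0.45  0.12  1.91 -0.04  1.28  1.34] 0.0
0.7 0.9 [424. 204. 306.] [ 0.51  0.32  1.63 -0.09  1.66  1.39] 0.0
0.7 1.15 [459. 233. 326.] [ 0.54  0.5   1.39 -0.11  1.95  1.41] 0.0
1.0 -0.1 [406.  92. 206.] [-0.16  0.01  2.31  0.76  0.74 -0.14] 0.0
1.0 0.0 [407.  93. 186.] [-0.07  0.04  2.29  0.62  0.69  0.04] 0.0
1.0 0.3 [416. 107. 218.] [0.18 0.05 2.11 0.13 0.9  0.67] 0.0
1.0 0.6 [434. 135. 268.] [ 0.37  0.15  1.87 -0.1   1.26  0.98] 0.0
1.0 0.9 [458. 173. 306.] [ 0.51  0.32  1.62 -0.21  1.61  1.11] 0.0
1.0 1.15 [483. 212. 326.] [ 0.58  0.49  1.42 -0.28  1.89  1.15] 0.0
1.3 -0.1 [474.  61. 206.] [-0.23  0.19  2.09  0.68  0.95 -0.39] 0.0
1.3 0.0 [475.  63. 186.] [-0.16  0.2   2.09  0.57  0.88 -0.27] 0.0
1.3 0.3 [479.  79. 218.] [0.08 0.16 1.98 0.16 0.96 0.26] 0.0
1.3 0.6 [488. 111. 268.] [ 0.31  0.19  1.81 -0.15  1.23  0.64] 0.0
1.3 0.9 [500. 155. 306.] [ 0.5   0.32  1.62 -0.33  1.54  0.84] 0.0
1.3 1.15 [512. 199. 326.] [ 0.62  0.46  1.46 -0.44  1.79  0.92] 0.0
```

send_rows([
  [[-0.001,0.006,0,0,0,0.01,-1],[-0.0015,0.013,0,0,0,0.02,-1],[-0.0015,0.02,0,0,0,0.03,-1],[-0.002,0.025,0,0,0,0.036,-1],[-0.002,0.025,0,0,0,0.036,-1],[-0.002,0.025,0,0,0,0.036,-1],[-0.002,0.025,0,0,0,0.036,-1],[-0.002,0.025,0,0,0,0.036,-1],[-0.002,0.025,0,0,0,0.036,-1],[-0.002,0.025,0,0,0,0.036,-1]],
])

```text
clock: 4.3
eef_pos: [420.0, -113.8, 253.9]
tcp_rot: [-3.132, -0.535, 0.683]
contact_force: [0.6, -0.1, -4.2]
opening: 0.314
grasp_force: 98.7
```

send_rows([
  [[-0.002,0.025,0,0,0,0.036,-1],[-0.002,0.025,0,0,0,0.036,-1],[-0.002,0.025,0,0,0,0.036,-1],[-0.002,0.025,-0.005,0,0,0.036,-1],[-0.002,0.025,-0.01,0,0,0.036,-1],[-0.002,0.025,-0.01,0,0,0.036,-1],[-0.001,0.022,-0.01,0,0,0.036,-1],[-0.001,0.018,-0.01,0,0,0.03,-1],[0,0.012,-0.005,0,0,0.01,-1],[0,0.006,0,0,0,0.0,-1]],
])

```text
clock: 5.3
eef_pos: [405.0, 93.3, 203.3]
tcp_rot: [-3.13, -0.534, 0.973]
contact_force: [0.3, -0.5, -4.4]
opening: 0.313
grasp_force: 98.9
```

```bash
python3 - <<'E'
from h import *
from rig import sense
t=snap('top','t3');s=snap('side','s3');q=sense();print(q['eef_pos'],q['tcp_rot'],q['qpos'].round(2),q['contact_force'])
f=lambda i,u,v,w,h,k:cv2.resize(i['img'][v:v+h,u:u+w,::-1],None,fx=k,fy=k,interpolation=cv2.INTER_CUBIC)
cv2.imwrite('pics/c6.png',cv2.hconcat([f(t,180,140,140,140,2.8),f(s,280,150,140,140,2.8)]))
E
```

```text
[406.02250525  92.57794729 204.21892967] [-3.13213153 -0.53489796  0.97332112] [-0.15 -0.01  2.32  0.76  0.74 -0.11] [ 0.2875343   0.22847254 -5.36622244]
```

View pics/c6.png

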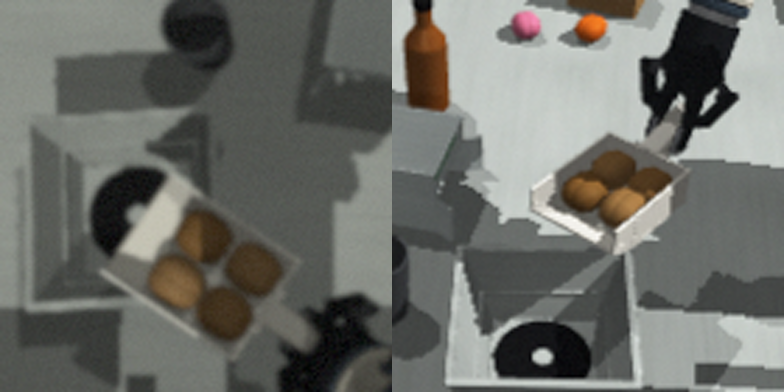

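The top crop shows the lip over the hopper mouth at about px (226,217) with all four potatoes still in the pan. I'm tipping now.

send_rows([
  [[0.001,0.0014,-0.006,-0.055,0.0375,0,-1],[0.001,0.0014,-0.006,-0.055,0.0375,0,-1],[0.001,0.0014,-0.006,-0.055,0.0375,0,-1],[0.0024,0.0036,0.0093,-0.055,0.0375,0,-1],[0.0024,0.0036,0.0093,-0.055,0.0375,0,-1],[0.0024,0.0036,0.0093,-0.055,0.0375,0,-1],[0.0028,0.0042,0.0086,-0.0413,0.0282,0,-1],[0.0028,0.0042,0.0086,-0.0413,0.0282,0,-1],[0.0028,0.0042,0.0086,-0.0413,0.0282,0,-1],[0.0028,0.0042,0.0086,-0.0413,0.0282,0,-1]],
])

```text
clock: 6.4
eef_pos: [428.3, 122.9, 249.5]
tcp_rot: [-3.133, 0.066, 0.97]
contact_force: [-0.2, -0.6, -5.3]
opening: 0.316
grasp_force: 99.1
```

send_rows([
  [[0.0037,0.0055,0.0074,-0.0413,0.0282,0,-1],[0.0037,0.0055,0.0074,-0.0413,0.0282,0,-1],[0.0037,0.0055,0.0074,-0.0413,0.0282,0,-1],[0.0037,0.0055,0.0074,-0.0413,0.0282,0,-1],[0.0022,0.0033,0.003,-0.0207,0.0141,0,-1],[0.0022,0.0033,0.003,-0.0207,0.0141,0,-1],[0.0022,0.0033,0.003,-0.0207,0.0141,0,-1],[0.0022,0.0033,0.003,-0.0207,0.0141,0,-1],[0.0022,0.0033,0.003,-0.0207,0.0141,0,-1],[0.0022,0.0033,0.003,-0.0207,0.0141,0,-1]],
])

```text
clock: 7.4
eef_pos: [456.8, 165.1, 296.4]
tcp_rot: [-3.134, 0.417, 0.971]
contact_force: [-0.8, -0.4, -2.5]
opening: 0.312
grasp_force: 103.0
```

send_rows([
  [[0.0022,0.0033,0.003,-0.0207,0.0141,0,-1],[0.0022,0.0033,0.003,-0.0207,0.0141,0,-1],[0.0034,0.005,0.0028,-0.0275,0.0188,0,-1],[0.0034,0.005,0.0028,-0.0275,0.0188,0,-1],[0.0034,0.005,0.0028,-0.0275,0.0188,0,-1],[0.0034,0.005,0.0028,-0.0275,0.0188,0,-1],[0.0034,0.005,0.0028,-0.0275,0.0188,0,-1],[0.0034,0.005,0.0028,-0.0275,0.0188,0,-1],[0,0,0,0,0,0,-1],[0,0,0,0,0,0,-1]],
])

```text
clock: 8.4
eef_pos: [481.4, 201.7, 318.6]
tcp_rot: [-3.133, 0.665, 0.972]
contact_force: [-0.2, 0.4, -2.9]
opening: 0.315
grasp_force: 103.0
```

```bash
python3 - <<'E'
from h import *
from rig import sense
t=snap('top','t4');s=snap('side','s4');q=sense();print(q['eef_pos'],q['tcp_rot'],q['qpos'].round(2),q['contact_force'])
f=lambda i,u,v,w,h,k:cv2.resize(i['img'][v:v+h,u:u+w,::-1],None,fx=k,fy=k,interpolation=cv2.INTER_CUBIC)
cv2.imwrite('pics/c7.png',cv2.hconcat([f(t,180,140,140,140,2.8),f(s,260,180,140,140,2.8)]))
E
```

```text
[481.22277509 201.2716743  318.97116941] [-3.13377526  0.66453037  0.97126158] [ 0.55  0.47  1.46 -0.26  1.83  1.16] [-0.53873827  0.391861   -3.07047189]
```

View pics/c7.png

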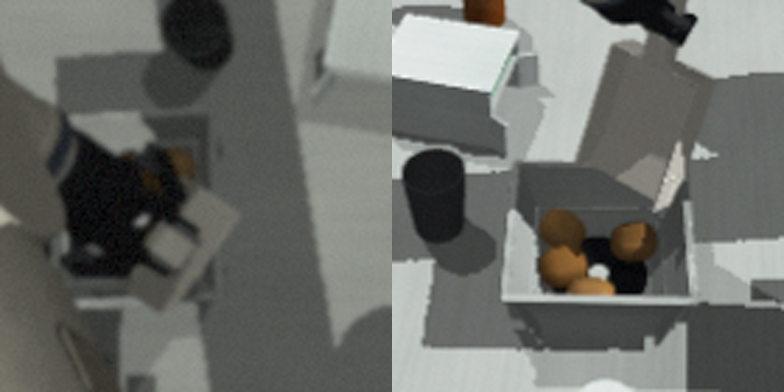

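The side crop shows all four potatoes on the hopper floor, at crop px (562,230), (564,267), (633,241) and (590,288), and the pan is empty. I'm lifting and levelling the pan.

send_rows([
  [[0,0,0.03,0,0,0,-1],[0,0,0.03,0,0,0,-1],[-0.009,-0.0135,-0.018,0.1136,-0.0774,0,-1],[-0.009,-0.0135,-0.018,0.1136,-0.0774,0,-1],[-0.009,-0.0135,-0.018,0.1136,-0.0774,0,-1],[-0.009,-0.0135,-0.018,0.1136,-0.0774,0,-1],[-0.009,-0.0135,-0.018,0.1136,-0.0774,0,-1],[-0.009,-0.0135,-0.018,0.1136,-0.0774,0,-1],[-0.009,-0.0135,-0.018,0.1136,-0.0774,0,-1],[-0.009,-0.0135,-0.018,0.1136,-0.0774,0,-1]],
])

```text
clock: 9.5
eef_pos: [409.2, 97.0, 239.1]
tcp_rot: [-3.129, -0.401, 0.974]
contact_force: [-1.3, 0.1, -3.2]
opening: 0.316
grasp_force: 103.0
```

send_rows([
  [[0.002,-0.004,0,0,0,-0.11,-1],[0.002,-0.004,0,0,0,-0.11,-1],[0.002,-0.004,0,0,0,-0.11,-1],[0.002,-0.004,0,0,0,-0.11,-1],[0.002,-0.004,0,0,0,-0.11,-1],[0.002,-0.004,0,0,0,-0.11,-1],[0.002,-0.004,0,0,0,-0.11,-1],[0.002,-0.004,0,0,0,-0.11,-1],[0.002,-0.004,0,0,0,-0.11,-1],[0.002,-0.004,0,0,0,-0.11,-1]],
])

```text
clock: 10.5
eef_pos: [430.2, 57.5, 239.5]
tcp_rot: [-3.126, -0.397, -0.132]
contact_force: [-0.7, -0.3, -2.7]
opening: 0.312
grasp_force: 103.0
```

```bash
python3 - <<'E'
from h import *
from rig import sense
t=snap('top','t5');s=snap('side','s5');q=sense();print(q['eef_pos'],q['tcp_rot'],q['qpos'].round(2),q['contact_force'])
t0=load('t0')
w=onz(t0,[[304.6,112],[346,117.6],[338.6,169],[295.4,164.6]],104);print(w.round())
for a,b in((3,0),(2,1)): v=w[b]-w[a];print(np.arctan2(v[1],v[0]))
v=w[0]-w[1];print(np.arctan2(-v[0],v[1])); v=w[3]-w[2];print(np.arctan2(-v[0],v[1]))
f=lambda i,u,v,w,h,k:cv2.resize(i['img'][v:v+h,u:u+w,::-1],None,fx=k,fy=k,interpolation=cv2.INTER_CUBIC)
cv2.imwrite('pics/c8.png',cv2.hconcat([f(t,270,95,130,195,3),f(s,240,150,130,195,3)]))
E
```

```text
[430.552931    58.20497643 239.53639583] [-3.12572207 -0.39649458 -0.12815367] [ 0.22 -0.12  2.27 -0.2   0.63  2.05] [-0.02575036 -0.03591545 -2.74743855]
[[874.  53. 104.]
 [856. -81. 104.]
 [685. -57. 104.]
 [698.  80. 104.]]
-0.15132402423662034
-0.1411667978449439
-0.13197518670144426
-0.09627963385551623
```

View pics/c8.png

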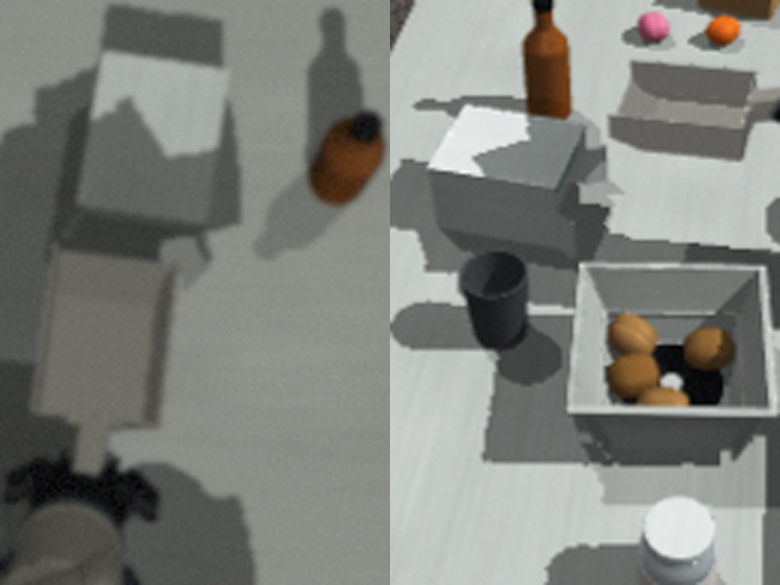

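In c8 the pan is level and empty, with its lip edge at about (61,250)-(172,265) in the crop. The rack roof front edge is at crop (77,205)-(207,222). The potatoes are still in the hopper. Rack axis: through (692,11.5), yaw about -0.14. I'm lowering the pan in front of the mouth.

send_rows([
  [[0,-0.002,-0.022,-0.001,-0.008,-0.002,-1],[0,-0.002,-0.022,-0.001,-0.008,-0.002,-1],[0,-0.002,-0.022,-0.001,-0.008,-0.002,-1],[0,-0.002,-0.022,-0.001,-0.008,-0.002,-1],[0,-0.002,-0.022,-0.001,-0.008,-0.002,-1],[0,0,-0.022,0,0,0,-1],[0,0,-0.022,0,0,0,-1],[0,0,-0.018,0,0,0,-1],[0,0,-0.012,0,0,0,-1],[0,0,0,0,0,0,-1]],
])

```text
clock: 11.6
eef_pos: [435.6, 44.7, 77.8]
tcp_rot: [-3.127, -0.421, -0.138]
contact_force: [0.1, -0.4, -2.5]
opening: 0.319
grasp_force: 102.9
```

```bash
python3 - <<'E'
from rig import sense
from kin import *
q=sense();print(q['eef_pos'],q['tcp_rot'],q['qpos'].round(3))
for x in ([433,48,47],[450,46,47],[470,43,47]):
  for p in(-.437,-.3): print(x,p,ik(np.array(x),R.from_euler('xyz',[np.pi,p,-.14]),q['qpos']))
E
```

```text
[435.63643194  44.66187358  77.80925618] [-3.12699699 -0.42146346 -0.13816726] [ 0.185  0.253  2.43  -1.148  0.128  3.012]
[433, 48, 47] -0.437 (array([ 0.18984913,  0.33474308,  2.4206893 , -1.14715214,  0.11604002,
        3.02      ]), np.float64(0.08323514105880668))
[433, 48, 47] -0.3 (array([ 0.18113294,  0.33634561,  2.38634594, -0.61400917,  0.16275969,
        2.48625733]), np.float64(2.746560693722005e-10))
[450, 46, 47] -0.437 (array([ 0.17892313,  0.34933305,  2.39563338, -1.15781024,  0.11618336,
        3.02      ]), np.float64(0.07203615540170759))
[450, 46, 47] -0.3 (array([ 0.16710238,  0.35016902,  2.35385102, -0.5384881 ,  0.17525328,
        2.39669948]), np.float64(5.018544824500481e-12))
[470, 43, 47] -0.437 (array([ 0.16533356,  0.36639583,  2.3662082 , -1.17095287,  0.11577704,
        3.02      ]), np.float64(0.05864192378534305))
[470, 43, 47] -0.3 (array([ 0.15046524,  0.36668417,  2.31545195, -0.46256809,  0.1910066 ,
        2.30424591]), np.float64(1.7053025658242404e-15))
```

Near the counter, the lean puts the wrist at a singularity with joint 6 at its limit. I'll set the pan down here and regrasp it with less lean (about 17°), which stays in range along the whole slide.

send_rows([
  [[0,0.001,0.002,0.004,0.03,0,-1],[0,0.001,0.002,0.004,0.03,0,-1],[0,0.001,0,0.004,0.03,0,-1],[0,0,0,0.004,0.03,0,-1],[0,0,-0.004,0,0,0,-1],[0,0,-0.004,0,0,0,-1],[0,0,0,0,0,0,-1]],
])

```text
clock: 12.3
eef_pos: [435.2, 45.5, 72.3]
tcp_rot: [-3.133, -0.324, -0.136]
contact_force: [-1.0, -0.1, -2.7]
opening: 0.313
grasp_force: 102.9
```

send_rows([
  [[0,0,-0.004,0,0,0,-1],[0,0,-0.003,0.003,0.02,0,-1],[0,0,-0.002,0,0,0,-1],[0,0,0,0,0,0,-1]],
])

```text
clock: 12.7
eef_pos: [436.7, 45.9, 63.9]
tcp_rot: [-3.132, -0.306, -0.136]
contact_force: [-1.8, -0.2, 5.0]
opening: 0.315
grasp_force: 103.6
```

send_rows([
  [[0,0,0,0,0,0,0.1],[0,0,0,0,0,0,0.1],[0,0,0,0,0,0,0.1],[0,0,0,0,0,0,0.1],[0,0,-0.006,0,0,0,0.1],[0,0,-0.006,0,0,0,0.1],[0,0,-0.006,0,0,0,0.1],[0,0,0,0,0,0,0.1]],
], grip_force=80)

```text
clock: 13.5
eef_pos: [435.6, 45.6, 45.2]
tcp_rot: [-3.133, -0.303, -0.135]
contact_force: [0.6, 0.5, 0.4]
opening: 0.549
grasp_force: 0.0
```

send_rows([
  [[0,0,0,0,0,0,-1],[0,0,0,0,0,0,-1],[0,0,0,0,0,0,-1],[0,0,0,0,0,0,-1]],
], grip_force=80)

```text
clock: 13.9
eef_pos: [436.2, 45.7, 46.1]
tcp_rot: [-3.133, -0.305, -0.136]
contact_force: [-1.4, -0.1, 3.5]
opening: 0.318
grasp_force: 78.6
```

```bash
python3 - <<'E'
from fit import *
from rig import sense
t=snap('top','t6');s=snap('side','s6');q=sense();print(q['eef_pos'],q['tcp_rot'],q['qpos'].round(2),q['contact_force'],q['opening'])
g=cv2.cvtColor(t['img'],cv2.COLOR_RGB2GRAY).astype(int)
# predicted corners
c,s_=np.cos(-.136),np.sin(-.136);o=np.array(q['eef_pos'])*[1,1,0]+[118*c,118*s_,0]
for d in(t,s):print(proj(d,[o+[a*c-b*s_,a*s_+b*c,48] for a,b in((-80,60),(-80,-60),(80,60),(80,-60))]).round(1))
f=lambda i,u,v,w,h,k:cv2.resize(i['img'][v:v+h,u:u+w,::-1],None,fx=k,fy=k,interpolation=cv2.INTER_CUBIC)
E
```

```text
[436.17153066  45.71851207  46.04480344] [-3.13268011 -0.3049017  -0.13567773] [ 0.16  0.34  2.37 -0.52  0.16  2.37] [-0.82408144 -0.41011806  6.16948769] 0.31997177826089207
[[289.  234.3]
 [326.  239.7]
 [296.6 185.9]
 [332.8 191.1]]
[[353.7 230.2]
 [358.8 210. ]
 [312.5 223.6]
 [319.9 204.2]]
```

The regrasp is firm and the pan stands flat. Now I slide it in.

send_rows([
  [[0.007,0,0.001,0,0,-0.001,-1],[0.012,-0.001,0,0,0,-0.001,-1],[0.012,-0.0016,0,0,0,0,-1],[0.012,-0.0016,0,0,0,0,-1],[0.012,-0.0016,0,0,0,0,-1],[0.012,-0.0016,0,0,0,0,-1],[0.012,-0.0016,0,0,0,0,-1],[0.012,-0.0016,0,0,0,0,-1],[0.012,-0.0016,0,0,0,0,-1],[0.012,-0.0016,0,0,0,0,-1]],
])

```text
clock: 15.0
eef_pos: [551.5, 31.8, 46.6]
tcp_rot: [-3.133, -0.304, -0.138]
contact_force: [0.9, 0.4, -1.6]
opening: 0.321
grasp_force: 78.6
```

send_rows([
  [[0.01,-0.0014,0,0,0,0,-1],[0.01,-0.0014,0,0,0,0,-1],[0.01,-0.0014,0,0,0,0,-1],[0.01,-0.0014,0,0,0,0,-1],[0.01,-0.0014,0,0,0,0,-1],[0.01,-0.0014,0,0,0,0,-1],[0.01,-0.0014,0,0,0,0,-1],[0.008,-0.0011,0,0,0,0,-1],[0.006,-0.0008,0,0,0,0,-1],[0,0,0,0,0,0,-1]],
])

```text
clock: 16.0
eef_pos: [635.9, 20.1, 46.9]
tcp_rot: [-3.133, -0.305, -0.138]
contact_force: [0.4, -0.3, -2.0]
opening: 0.316
grasp_force: 78.7
```

send_rows([
  [[0.002,-0.0003,0,0,0,0,-1],[0.002,-0.0003,0,0,0,0,-1],[0.002,-0.0003,0,0,0,0,-1],[0.002,-0.0003,0,0,0,0,-1],[0.002,-0.0003,0,0,0,0,-1],[0.002,-0.0003,0,0,0,0,-1],[0.002,-0.0003,0,0,0,0,-1],[0.002,-0.0003,0,0,0,0,-1],[0,0,0,0,0,0,-1]],
])

```text
clock: 16.9
eef_pos: [651.4, 17.8, 46.8]
tcp_rot: [-3.133, -0.305, -0.138]
contact_force: [0.4, 0.7, -2.1]
opening: 0.317
grasp_force: 78.7
```

send_rows([
  [[0.0015,-0.0002,0,0,0,0,-1],[0.0015,-0.0002,0,0,0,0,-1],[0.0015,-0.0002,0,0,0,0,-1],[0.0015,-0.0002,0,0,0,0,-1],[0,0,0,0,0,0,-1]],
])

```text
clock: 17.4
eef_pos: [657.3, 17.0, 46.8]
tcp_rot: [-3.133, -0.305, -0.138]
contact_force: [-0.2, 0.3, -3.4]
opening: 0.314
grasp_force: 78.7
```

send_rows([
  [[0.0015,-0.0002,0,0,0,0,-1],[0.0015,-0.0002,0,0,0,0,-1],[0.0015,-0.0002,0,0,0,0,-1],[0,0,0,0,0,0,-1]],
])

```text
clock: 17.8
eef_pos: [661.8, 16.4, 46.8]
tcp_rot: [-3.133, -0.305, -0.138]
contact_force: [0.3, 0.4, -2.1]
opening: 0.315
grasp_force: 78.7
```

send_rows([
  [[0.0015,-0.0002,0,0,0,0,-1],[0.0015,-0.0002,0,0,0,0,-1],[0.0015,-0.0002,0,0,0,0,-1],[0,0,0,0,0,0,-1]],
])

```text
clock: 18.2
eef_pos: [664.9, 15.9, 46.3]
tcp_rot: [-3.133, -0.302, -0.138]
contact_force: [-5.3, 2.3, 0.4]
opening: 0.318
grasp_force: 79.4
```

send_rows([
  [[0.0015,-0.0002,0,0,0,0,-1],[0.0015,-0.0002,0,0,0,0,-1],[0,0,0,0,0,0,-1]],
])

```text
clock: 18.5
eef_pos: [665.2, 15.9, 46.1]
tcp_rot: [-3.134, -0.297, -0.137]
contact_force: [-21.1, 7.3, 15.1]
opening: 0.317
grasp_force: 81.7
```

It's home against the stop: the force rises to 21 N with no further travel. I'm easing off and letting go.

send_rows([
  [[-0.0015,0.0002,-0.0005,0,0,0,-1],[0,0,0,0,0,0,0.0],[0,0,0,0,0,0,0.2],[0,0,0,0,0,0,0.2],[0,0,0,0,0,0,0.2],[0,0,0,0,0,0,0.2]],
])

```text
clock: 19.1
eef_pos: [667.8, 15.5, 46.3]
tcp_rot: [-3.133, -0.305, -0.138]
contact_force: [0.2, -0.3, 0.4]
opening: 0.603
grasp_force: 0.0
```

send_rows([
  [[-0.004,0.0005,0.012,0,0,0,0.2],[-0.004,0.0005,0.012,0,0,0,0.2],[-0.005,0.0007,0.016,0,0,0,0.2],[-0.008,0.001,0.025,0,0,0,0.2],[-0.02,0.003,0.03,0,0,0,0.2],[-0.03,0.004,0.03,0,0,0,0.2],[-0.04,0.0,0.03,0,0,0,0.2],[-0.04,0,0.02,0,0,0,0.2],[-0.03,0,0,0,0,0,0.2],[0,0,0,0,0,0,0.2]],
])

```text
clock: 20.1
eef_pos: [482.7, 25.2, 222.4]
tcp_rot: [-3.133, -0.305, -0.138]
contact_force: [0.1, -0.2, 0.7]
opening: 0.599
grasp_force: 0.0
```

```bash
python3 - <<'E'
from h import *
from rig import sense
t=snap('top','t7');s=snap('side','s7');q=sense();print(q['eef_pos'],q['contact_force'])
f=lambda i,u,v,w,h,k:cv2.resize(i['img'][v:v+h,u:u+w,::-1],None,fx=k,fy=k,interpolation=cv2.INTER_CUBIC)
cv2.imwrite('pics/c9.png',cv2.hconcat([f(t,270,95,130,195,3),f(s,240,150,130,195,3)]))
E
```

```text
[486.54760998  25.40890817 222.66617274] [ 0.22261475 -0.45232276  0.64895878]
```

```bash
python3 - <<'E'
from h import *
t=load('t7');s=load('s7');s5=load('s5')
d=np.abs(s['img'].astype(int)-s5['img']).max(2);print('hopper side diff px>40:',(d[240:290,300:368]>40).sum())
v=np.array([.9905,-.1375,0]);n=np.array([.1375,.9905,0]);h=np.array([782,.0,0])
g=t['img'].mean(2)
for b in(-30,-20,-14,-8,0,8,14,20,30):
    px=proj(t,[h+v*a+n*b+[0,0,52-(a+118)*.268+10] for a in range(-200,-95,8)])
    print(b,[int(g[int(round(y)),int(round(x))]) for x,y in px])
print(px[[0,-1]])
E
```

```text
hopper side diff px>40: 3
-30 [143, 139, 142, 142, 140, 138, 132, 117, 114, 113, 116, 107, 95, 98]
-20 [141, 139, 143, 140, 139, 135, 129, 117, 110, 112, 106, 82, 61, 60]
-14 [143, 141, 138, 142, 143, 139, 140, 126, 122, 103, 103, 92, 80, 70]
-8 [142, 141, 145, 157, 166, 162, 161, 155, 141, 109, 107, 102, 75, 69]
0 [124, 118, 133, 162, 171, 160, 162, 160, 160, 153, 114, 96, 72, 72]
8 [118, 116, 133, 143, 163, 146, 153, 149, 144, 142, 116, 91, 71, 71]
14 [111, 119, 118, 126, 121, 115, 124, 114, 105, 109, 88, 82, 69, 86]
20 [116, 118, 115, 111, 113, 114, 110, 112, 108, 106, 109, 92, 102, 105]
30 [128, 122, 128, 128, 128, 137, 127, 117, 115, 113, 110, 110, 106, 99]
[[302.36065007 200.11305233]
 [307.48465329 170.42343567]]
```

The handle shows up centred and ending where a fully home pan should put it, and the hopper contents are unchanged. I'm handing in.

```bash
python3 -c "
from rig import sign_off
print(sign_off())"
```

```text
the job is handed in; nothing more can be done
None
```

The job is handed in: all four potatoes lie in the hopper and the empty pan is home against the stop in the bay and released, though the judge returned no result.

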